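Lock the shaker platform with its pin

TASK

Lock the bench shaker for transport: take the long locking pin out of the pin stand and put it through the steel collar in the shaker's platform, down into the hidden hole in the housing, until its flange sits fully home on the collar. Let go of it there, upright, and leave the short pin standing in the stand.

Things in the scene. Friction and masses are not known exactly. Their poses are not given: they have to be found in the camera images.
- lock_pin: LONG steel pin upright in one of the stand's two holes, 104 mm tall, 150 g: shank 16 mm dia, 60 long, chamfered foot; round flange 56 dia, 4 thick; round dark grip 24 dia, 40 tall. Origin: centre of the foot's lower end, z up the pin: flange underside at 60 mm, grip 64 to 104. Its foot stands 22 mm deep in the stand: lift it more than that before moving sideways.
- short_pin: SHORT pin in the other hole of the stand: same flange and grip but a shank of only 25 mm, so its flange lies just above the stand (69 mm in all). Origin: centre of the foot's lower end, z up. It stays where it is.
- pin_stand: Fixed grey block 170 x 60 x 30 mm with two blind holes 22 mm deep, at 55 mm either side of its centre along its long x axis; the two pins stand in them, either way round. Origin: centre of its underside.
- pin_hole (a point): Centre of the collar's mouth at its rim, 81 mm above the table, z up. Fixed grey shaker 170 x 210 mm, aluminium platform 71 mm high; 70 mm tall beaker clamped 129 mm from the collar. Collar: 10 mm high, 52 mm dia, mouth tapers 44 to 35 mm; 35 mm hole through the platform, 12 mm gap, hidden 37 mm bore with floor 70 mm below the rim. Flange home on the collar: foot 60 mm below this point.
There are look-alikes about, which are no part of the job. What is shaped like the lock_pin but purple or yellow is not meant.

How it is judged:
At the end, for the whole second after the job is handed in: The long pin stands in the shaker's pin hole: its foot at least 55 mm below the collar's rim and within 15 mm of the hole's axis, upright within 10 degrees, at rest and released; the short pin is within 30 mm of where it started, in the stand (z of lock_pin in the frame of pin_hole below -0.055 m and horizontal distance between lock_pin and pin_hole below 0.015 m and angle between lock_pin's own z axis and vertical below 0.175 rad and linear speed of lock_pin below 0.02 m/s and contact force between the fingers and lock_pin below 0.1 N and distance of short_pin from where it was at the start of the episode below 0.03 m); the robot touches nothing.
It fails at once if the short pin is moved more than 30 mm (distance of short_pin from where it was at the start of the episode above 0.03 m).
It also fails if it takes over 34 s, if anything falls off the work surface, if the arm or the gripper's body presses on something with over 40 N, if the wrist force passes 120 N, or if a joint passes its speed limit or range.

ROBOT

A 6-joint arm with a two-finger parallel gripper is mounted at the origin on the work surface; the furniture and walls round the work are solid. World frame = base frame: x ahead of the robot, y to its left, z up, the work surface at z = 0. Lengths are in m, angles in rad, forces in N, time in s.
With the tool pointing down it reaches from about 0.275 to 0.775 m from the base axis. Payload 14.6 kg.
Tool frame: the origin (TCP) lies between the finger pads; the fingertips stand 11 mm ahead of it and the grasp point (between the pads) lies 8 mm behind it; z points along the fingers, x is the direction in which the jaws open and shut, and the axes are right-handed (so a half turn about z gives the same grasp; the last joint's range is limited). The gripper opens to 85 mm and grips with 20 to 120 N. Pads are 22 mm wide; open, the fingers measure 114 mm over their backs; the gripper's body (76 mm by 85 mm) begins 54 mm behind the grasp point. The pads swing forward as they close: fully open they stand 13 mm farther back than shut.
Start: joints at [0.513, 0.263, -0.048, 1.259, 0, 1.415], TCP at [0.412, 0.325, 0.242] pointing down, gripper open.
Joint ranges: [-2.65, 2.65], [-0.89, 1.7], [-1.18, 1.37], [-2.13, 2.11], [-1.35, 1.29], [-3.14, 3.14]. Speed limits (rad/s): [1.89, 1.89, 2.57, 2.79, 3.14, 3.14].

INTERFACE

Orientations are given as a 3x3 rotation matrix whose columns are the frame's x, y, z axes.
In Python, from bench import manip, optics gives the robot as it stands.
- The arm moves only by the shell command python3 -m pendant 'ROWS' [FORCE]. ROWS is JSON, a list of rows, each a list of 7 numbers: the shift along the tool's x, y, z in mm, then the turn, a rotation vector about the tool's x, y, z in rad, then the opening in per cent of the stroke, from 0 (shut) to 100 (fully open). A call has 1 to 10 rows; each row shifts and turns the pose as measured when the row begins, along the tool's axes as they then stand; what a row does not reach is not made up. A row lasts 1/8 s, in which the tool goes at most 62.5 mm and 10.7 degrees, less where a joint would pass 70% of its speed; a pose out of reach is approached as far as the arm can. A call with a gripper value outside its range is refused whole. The fingers move at their own pace and stop on an object; FORCE is the grip in N (left out, the last holds). Time passes only in rows, so rows that do not move let the fingers close. It gives the time, the measured TCP pose, the force and the opening at its end, in the units of the state.
- manip.observe(): the state, without advancing time (a new reading comes with each control period).
- optics.grab_frame(name): name is "scene" or "top"; returns a dict with "image" (480x640x3 uint8, blue, green, red), "fx", "fy", "cx", "cy" (pixels), "k1" (the pictures are not rectified: a ray, as slopes to the right and down, at radius r is drawn at 1 + k1 r^2 times it, then the intrinsics apply), "R" (3x3) and "t" (3): a world point X has camera coordinates R X + t. Camera axes: x right, y down, z forward; pixel columns grow to the right and rows downward; lengths in m; the calibration is good to about 2 mm. A picture is of the moment at which its call begins. There is no depth.
- manip.finish_job(): hands the job in, once; it reports no verdict.
The state is a dict: "time_s": time; "joints": joint angles; "joint_vel": joint speeds; "joint_efforts": joint torques, N m; "ee_pos": TCP position; "tool_rot": TCP orientation; "contact_force": force on the tool from outside, world axes, zero at the start; "torque": the same for the moment, N m; "width": finger opening in m.
Only numpy, scipy, OpenCV 4.12 (cv2) and the standard library are available. Lean on these libraries where they do the work, as an engineer would, in place of code of your own. Each camera call takes 0.05 s, during which the arm holds its last target.

## Working session

There is one attempt and no reset: what is moved stays moved. The work goes in short steps, Python scripts to look and compute and a shell command to move; the robot and the scene stay as the last step left them, time stands still between calls to the robot, and variables do not carry over. Pictures are saved under pics/ and viewed, and the job is handed in when it is done.

```bash
mkdir -p pics; ls; python3 - <<'E'
from bench import manip, optics
import cv2
s=manip.observe(); print({k:s[k] for k in ('time_s','ee_pos','tool_rot','width','contact_force')})
for n in("scene","top"):
    f=optics.grab_frame(n); cv2.imwrite(f"pics/{n}0.png",f["image"])
    print(n,f["fx"],f["fy"],f["cx"],f["cy"],f["k1"],f["R"],f["t"])
E
```

```text
pics
{'time_s': 0.0, 'ee_pos': array([0.41193362, 0.32505826, 0.24182092]), 'tool_rot': array([[ 7.85076356e-01,  6.19398316e-01, -9.17613177e-04],
       [ 6.19398121e-01, -7.85076875e-01, -5.17483859e-04],
       [-1.04092552e-03, -1.62103536e-04, -9.99999445e-01]]), 'width': 0.08559573671679022, 'contact_force': array([ 0.30879265, -0.08082753,  0.18623108])}
scene 572.5725300027381 572.5725300027381 326.19512463494516 232.89051329810644 -0.09827983299390823 [[ 0.84514004 -0.53449961  0.00696284]
 [-0.36968907 -0.59385404 -0.71460994]
 [ 0.38609365  0.60137138 -0.69948849]] [-0.45747935  0.21142776  0.74789094]
top 545.1558568048522 545.1558568048522 319.87480307666647 243.70326911834593 -0.12233135385594682 [[ 0.00710362 -0.99983823 -0.01652434]
 [-0.99406077 -0.0052661  -0.10869888]
 [ 0.10859427  0.01719836 -0.99393737]] [-0.06807191  0.50785886  0.87007214]
```

View pics/scene0.png

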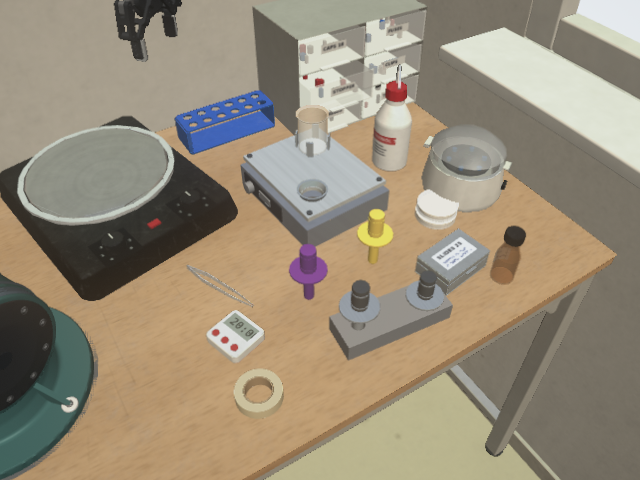

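View pics/top0.png

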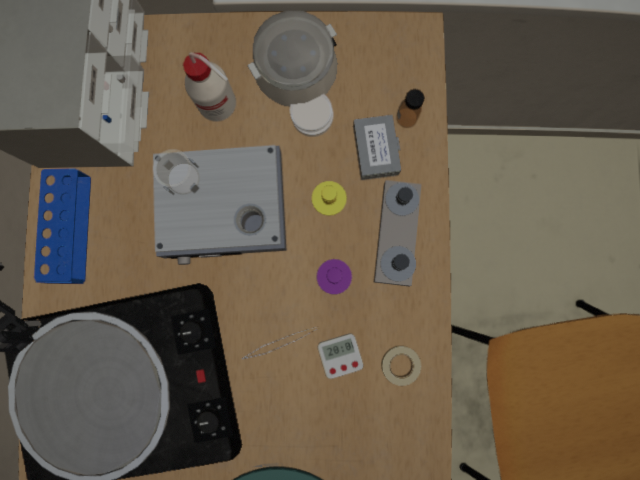

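Candidates in the scene view are: the grey pin at (360,300), which has visible shank under its flange and so looks long; the grey pin at (427,288), whose flange sits low and so looks short; the purple pin at (308,262), which is a look-alike; and the yellow pin at (376,228), also a look-alike. I choose (360,300), which should be (398,263) in top. Next I check it with a crop and measurements.

```bash
cat > h.py <<'E'
import numpy as np, cv2
from bench import manip, optics
def ray(f,uv):
    K=np.array([[f["fx"],0,f["cx"]],[0,f["fy"],f["cy"]],[0,0,1]]);
    p=cv2.undistortPoints(np.array([[uv]],float),K,np.array([f["k1"],0,0,0.])).ravel()
    R=np.array(f["R"]);t=np.array(f["t"])
    d=R.T@np.array([p[0],p[1],1]); return -R.T@t, d/np.linalg.norm(d)
def plane(f,uv,z):
    o,d=ray(f,uv); return o+d*(z-o[2])/d[2]
def tri(f1,u1,f2,u2):
    A=[];b=[];
    (o1,d1),(o2,d2)=ray(f1,u1),ray(f2,u2)
    s=np.linalg.lstsq(np.c_[d1,-d2],o2-o1,rcond=None)[0]
    a,c=o1+s[0]*d1,o2+s[1]*d2
    return (a+c)/2,np.linalg.norm(a-c)
def proj(f,X):
    K=np.array([[f["fx"],0,f["cx"]],[0,f["fy"],f["cy"]],[0,0,1]])
    return cv2.projectPoints(np.array([X],float),cv2.Rodrigues(np.array(f["R"]))[0],np.array(f["t"]),K,np.array([f["k1"],0,0,0.]))[0].ravel()
E
python3 - <<'E'
import cv2,numpy as np
s=cv2.imread("pics/scene0.png");t=cv2.imread("pics/top0.png")
a=cv2.resize(s[255:365,315:465],None,fx=4,fy=4,interpolation=cv2.INTER_CUBIC)
b=cv2.resize(s[160:240,270:370],None,fx=5,fy=5,interpolation=cv2.INTER_CUBIC)
c=cv2.resize(t[170:295,360:440],None,fx=4,fy=4,interpolation=cv2.INTER_CUBIC)
d=cv2.resize(t[190:250,220:290],None,fx=6,fy=6,interpolation=cv2.INTER_CUBIC)
for n,i in zip(("s_st","s_co","t_st","t_co"),(a,b,c,d)): cv2.imwrite(f"pics/{n}.png",i)
E
```

```text
(no output)
```

View pics/s_st.png

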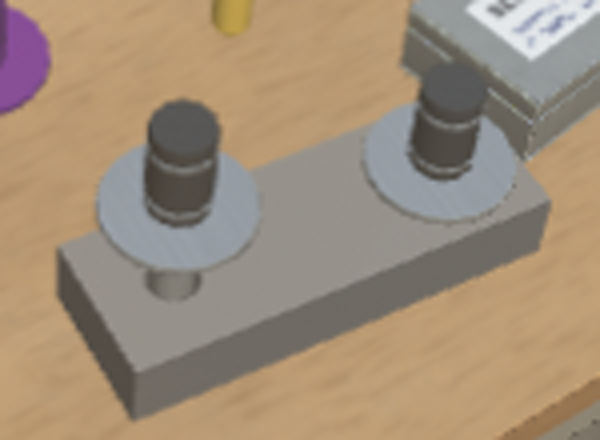

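View pics/t_st.png

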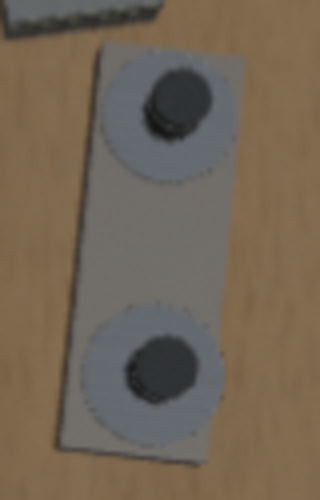

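View pics/t_co.png

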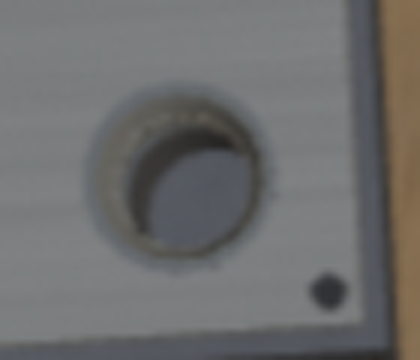

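View pics/s_co.png

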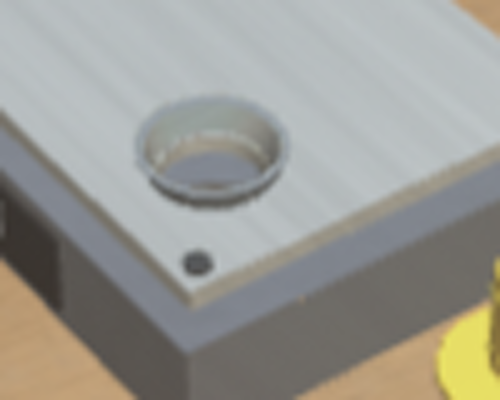

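Crops confirm it: the left pin (scene 360,287) has bare shank between flange and stand, so it is the long one. The right pin's flange lies on the stand, so it is the short one. The collar rim is centred at about scene (312,189) and top (250,220).

```bash
python3 - <<'E'
from h import *
S=optics.grab_frame("scene");T=optics.grab_frame("top")
np.set_printoptions(precision=4,suppress=True)
for n,us,ut,z in(("long grip top",(360.9,287),(402,261.5),.112),("long flange top",(360,306.7),(398,263.2),.072),("short grip top",(428.5,277.5),(405,195.2),.077),("short flange",(425.5,296),(402.3,199.2),.037),("rim",(312.6,189.6),(250.2,219.7),.081),("purple top",(308,250),(334.5,275),0.104),("yellow top",(376.5,214.5),(329.5,196),0.104)):
    print(n,plane(S,us,z),plane(T,ut,z),*tri(S,us,T,ut))
img=T["image"];hsv=cv2.cvtColor(img,cv2.COLOR_BGR2HSV)
for n,p in(("L",(402,262)),("S",(405,195))):
    m=np.zeros(img.shape[:2],np.uint8);m[p[1]-16:p[1]+16,p[0]-16:p[0]+16]=(hsv[p[1]-16:p[1]+16,p[0]-16:p[0]+16,2]<75)
    c=max(cv2.findContours(m,0,2)[0],key=cv2.contourArea);print(n,cv2.minEnclosingCircle(c),cv2.fitEllipse(c))
# stand top corners (z=.03) in top view
for uv in((360+103/4,170+42/4),(360+245/4,170+60/4),(360+205/4,170+465/4),(360+60/4,170+447/4)): print(plane(T,uv,.03))
E
```

```text
long grip top [ 0.4728 -0.1906  0.112 ] [ 0.4731 -0.1885  0.112 ] [ 0.4736 -0.189   0.1098] 0.0007787747338508983
long flange top [ 0.4731 -0.1915  0.072 ] [ 0.4735 -0.1876  0.072 ] [ 0.4745 -0.1885  0.0677] 0.0016027154974832176
short grip top [ 0.5811 -0.2032  0.077 ] [ 0.5802 -0.199   0.077 ] [ 0.5822 -0.2004  0.0732] 0.0029406348097848183
short flange [ 0.5817 -0.2041  0.037 ] [ 0.5815 -0.2001  0.037 ] [ 0.5833 -0.2013  0.0327] 0.0022123951432124634
rim [0.54   0.0401 0.081 ] [0.5395 0.0432 0.081 ] [0.5407 0.0431 0.0784] 0.0018903958792035789
purple top [ 0.4529 -0.0911  0.104 ] [ 0.4529 -0.0884  0.104 ] [ 0.4536 -0.0887  0.1015] 0.0012001710549506058
yellow top [ 0.5767 -0.0822  0.104 ] [ 0.5729 -0.0804  0.104 ] [ 0.5747 -0.0814  0.1039] 0.0042061247844737875
L ((399.875, 262.0625), 9.084126472473145) ((400.0498962402344, 262.00128173828125), (15.001193046569824, 17.889204025268555), 63.444217681884766)
S ((403.9230651855469, 196.07691955566406), 9.328119277954102) ((403.7837219238281, 195.955810546875), (14.201035499572754, 18.3459415435791), 35.68994140625)
[ 0.6143 -0.1738  0.03  ]
[ 0.6071 -0.233   0.03  ]
[ 0.439  -0.2143  0.03  ]
[ 0.4461 -0.1552  0.03  ]
```

Heights and pin spacing (109 mm against 110) are consistent. The long pin is at (0.473,-0.190) and the hole at (0.540,0.042). I move over the pin.

```bash
python3 -m pendant '[[-27,44,0,0,0,0,100],[-27,44,0,0,0,0,100],[-27,44,0,0,0,0,100],[-27,44,0,0,0,0,100],[-27,44,0,0,0,0,100],[-27,44,0,0,0,0,100],[-27,44,0,0,0,0,100],[-27,44,0,0,0,0,100],[-27,44,0,0,0,0,100],[-27,44,0,0,0,0,100]]' 40
cat > d.py <<'E'
import sys; from h import *
s=manip.observe();R=np.array(s["tool_rot"]);np.set_printoptions(precision=4,suppress=True)
g=np.array([float(a) for a in sys.argv[1:4]])
# rotvec (tool axes) that makes tool z vertical
z=R.T@np.array([0,0,-1]);r=np.cross([0,0,1],z)
print(s["time_s"],s["ee_pos"],"w",s["width"],"F",s["contact_force"],"q",s["joints"]);print("tool shift mm",1e3*R.T@(g-s["ee_pos"]),"turn",r)
E
python3 d.py .473 -.1897 .14
```

```text
time_s: 1.45
ee_pos: [0.4741, -0.2006, 0.2414]
tool_rot: [[0.781, 0.624, 0.0], [0.624, -0.781, -0.0], [-0.0, 0.0, -1.0]]
contact_force: [0.8, 0.4, 0.5]
width: 0.0854
1.45 [ 0.4741 -0.2006  0.2414] w 0.08537111908436232 F [0.817  0.3734 0.4826] q [-0.5585  0.2457 -0.0749  1.25   -0.0003  0.3384]
tool shift mm [  5.964   -9.2427 101.4295] turn [ 0.0003  0.0002 -0.    ]
```

```bash
python3 -m pendant '[[6,-9,20,0,0,0,100],[0,0,40,0,0,0,100],[0,0,35,0,0,0,100],[0,0,0,0,0,0,100]]'
python3 d.py .473 -.1897 .088; python3 - <<'E'
from h import *
a=[optics.grab_frame(n)["image"] for n in("scene","top")]
cv2.imwrite("pics/b.png",np.hstack([cv2.resize(a[0][180:380,260:460],None,fx=2,fy=2),cv2.resize(a[1][160:360,300:500],None,fx=2,fy=2)]))
E
```

```text
time_s: 1.95
ee_pos: [0.4732, -0.194, 0.1434]
tool_rot: [[0.785, 0.619, -0.0], [0.619, -0.785, -0.001], [-0.001, 0.0, -1.0]]
contact_force: [-0.5, 0.3, 0.3]
width: 0.0856
1.95 [ 0.4732 -0.194   0.1434] w 0.0855798980611616 F [-0.5245  0.2644  0.3492] q [-0.5482  0.2921 -0.2851  0.9935 -0.0006  0.3546]
tool shift mm [ 2.5238 -3.499  55.3894] turn [ 0.0002  0.0005 -0.    ]
```

View pics/b.png

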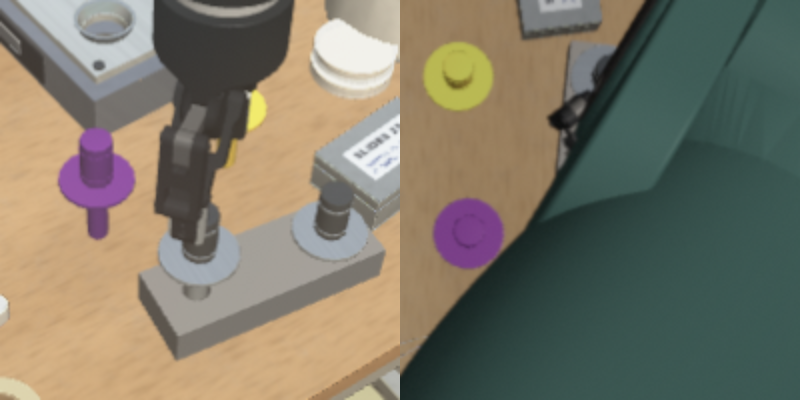

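The fingers straddle the long pin's grip (crop about 200,225). I descend and close.

```bash
python3 -m pendant '[[2.5,-3.5,25,0,0,0,100],[0,0,25,0,0,0,100],[0,0,5,0,0,0,100]]'
python3 d.py .473 -.1897 .088
```

```text
time_s: 2.42
ee_pos: [0.4777, -0.1921, 0.095]
tool_rot: [[0.785, 0.62, 0.01], [0.62, -0.785, -0.007], [0.004, 0.012, -1.0]]
contact_force: [-0.6, -0.2, 0.7]
width: 0.0856
2.425 [ 0.4777 -0.1921  0.095 ] w 0.08560925532018404 F [-0.5529 -0.1899  0.7167] q [-0.5405  0.3307 -0.3739  0.8537 -0.0006  0.3618]
tool shift mm [-2.2194 -4.9216  6.9285] turn [ 0.0119 -0.0039  0.    ]
```

```bash
python3 -m pendant '[[-2,-5,7,0.012,-0.004,0,100],[0,0,0,0,0,0,100]]'
python3 d.py .473 -.1897 .088
```

```text
time_s: 2.68
ee_pos: [0.4738, -0.1899, 0.0897]
tool_rot: [[0.785, 0.62, 0.001], [0.62, -0.785, -0.001], [0.001, 0.001, -1.0]]
contact_force: [-0.3, -0.1, 0.5]
width: 0.0853
2.675 [ 0.4738 -0.1899  0.0897] w 0.08526510294913266 F [-0.3434 -0.1495  0.5082] q [-0.5408  0.3357 -0.3826  0.8509 -0.      0.3613]
tool shift mm [-0.5606 -0.6515  1.698 ] turn [ 0.0015 -0.0005  0.    ]
```

```bash
python3 -m pendant '[[0,0,1,0,0,0,0],[0,0,0,0,0,0,0],[0,0,0,0,0,0,0],[0,0,0,0,0,0,0],[0,0,0,0,0,0,0],[0,0,0,0,0,0,0],[0,0,0,0,0,0,0],[0,0,0,0,0,0,0]]' 50
python3 d.py .473 -.1897 .22
```

```text
time_s: 3.68
ee_pos: [0.4746, -0.1904, 0.0902]
tool_rot: [[0.785, 0.62, 0.003], [0.62, -0.785, -0.002], [0.001, 0.004, -1.0]]
contact_force: [-0.7, -0.4, 1.3]
width: 0.0227
3.675 [ 0.4746 -0.1904  0.0902] w 0.02268131318712652 F [-0.6649 -0.4238  1.3388] q [-0.5409  0.3352 -0.3819  0.8498 -0.0001  0.3613]
tool shift mm [  -0.6863   -1.0373 -129.8404] turn [ 0.0037 -0.0013  0.    ]
```

Gripped: the opening is 22.7 mm on a 24 mm grip. I lift it straight up.

```bash
python3 -m pendant '[[0,0,-10,0,0,0,0],[0,0,-15,0,0,0,0],[0,0,-25,0,0,0,0],[0,0,-25,0,0,0,0],[0,0,-25,0,0,0,0],[0,0,-25,0,0,0,0],[0,0,-5,0,0,0,0],[0,0,0,0,0,0,0]]'
python3 d.py .540 .042 .225;  python3 - <<'E'
from h import *
cv2.imwrite("pics/c.png",optics.grab_frame("scene")["image"])
E
```

```text
time_s: 4.68
ee_pos: [0.4734, -0.1897, 0.2268]
tool_rot: [[0.785, 0.62, 0.003], [0.62, -0.785, -0.002], [0.001, 0.004, -1.0]]
contact_force: [-0.7, 0.1, -1.2]
width: 0.0228
4.675 [ 0.4734 -0.1897  0.2268] w 0.022807845185827756 F [-0.7099  0.1135 -1.1522] q [-0.5409  0.2402 -0.1225  1.2044 -0.0002  0.3613]
tool shift mm [ 195.8701 -140.5582    1.5736] turn [ 0.0035 -0.0012  0.    ]
```

View pics/c.png

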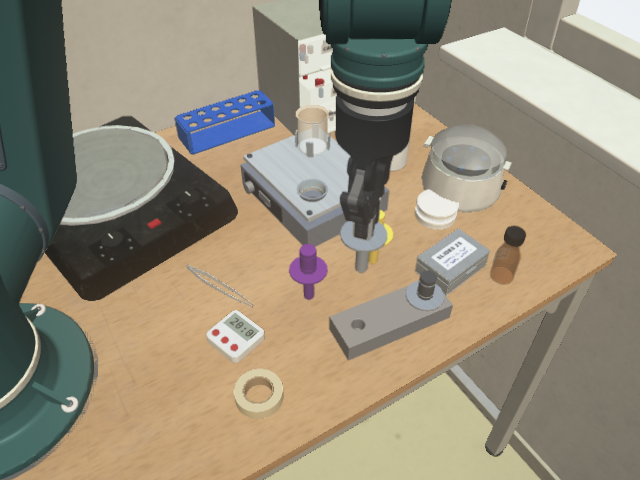

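The pin is held upright (flange 363,236, foot 361,270), and the short pin still stands at (427,288). I carry it over the collar.

```bash
python3 -m pendant '[[20,-14,0,0,0,0,0],[25,-18,0,0,0,0,0],[25,-18,0,0,0,0,0],[25,-18,0,0,0,0,0],[25,-18,0,0,0,0,0],[25,-18,0,0,0,0,0],[25,-18,0,0,0,0,0],[15,-10,0,0,0,0,0],[0,0,0,0,0,0,0]]'
python3 d.py .540 .042 .180
```

```text
time_s: 5.85
ee_pos: [0.5354, 0.0356, 0.2175]
tool_rot: [[0.786, 0.619, -0.01], [0.619, -0.786, 0.001], [-0.007, -0.007, -1.0]]
contact_force: [-0.5, -0.6, -0.6]
width: 0.0228
5.85 [0.5354 0.0356 0.2175] w 0.022757147493048573 F [-0.5011 -0.5705 -0.6393] q [-0.0857  0.2985 -0.0652  1.2172  0.0004  0.8181]
tool shift mm [ 7.8189 -1.9214 37.4203] turn [-0.0072  0.0071  0.    ]
```

```bash
python3 -m pendant '[[8,-2,10,-0.007,0.007,0,0],[0,0,20,0,0,0,0],[0,0,5,0,0,0,0],[0,0,0,0,0,0,0]]'
python3 d.py .540 .042 .175;  python3 - <<'E'
from h import *
a=[optics.grab_frame(n) for n in("scene","top")]
b=a[0]["image"][120:270,210:410]; cv2.imwrite("pics/e.png",cv2.resize(b,None,fx=4,fy=4,interpolation=cv2.INTER_CUBIC))
print(proj(a[0],[.54,.042,.081]))
cv2.imwrite("pics/e2.png",cv2.resize(a[1]["image"][140:290,150:350],None,fx=4,fy=4))
E
```

```text
time_s: 6.35
ee_pos: [0.5405, 0.0406, 0.18]
tool_rot: [[0.787, 0.617, 0.0], [0.617, -0.787, -0.0], [-0.0, 0.001, -1.0]]
contact_force: [-0.4, 0.7, -0.7]
width: 0.023
6.35 [0.5405 0.0406 0.18  ] w 0.023049853274842533 F [-0.4383  0.7268 -0.666 ] q [-0.0752  0.318  -0.1405  1.112  -0.0005  0.8311]
tool shift mm [ 0.5064 -1.402   4.9629] turn [ 0.0005  0.0001 -0.    ]
[311.97397571 188.95059957]
```

View pics/e.png

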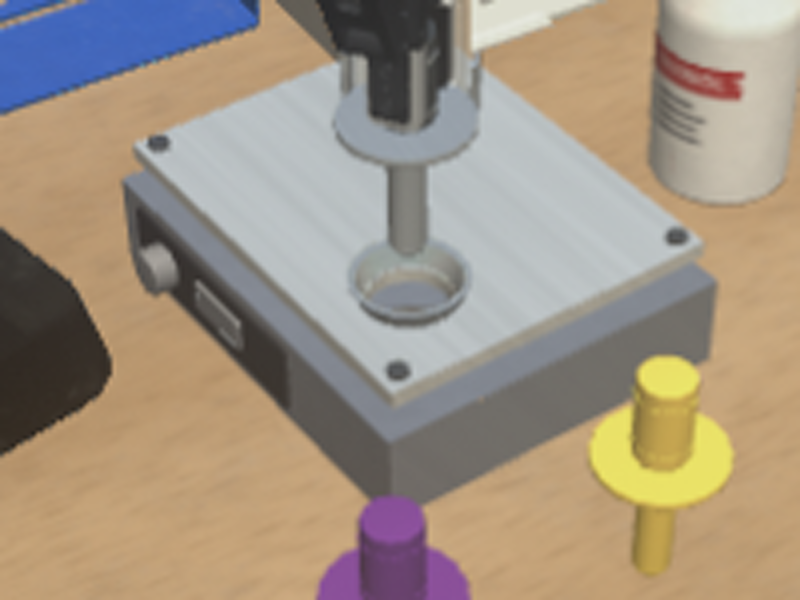

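View pics/e2.png

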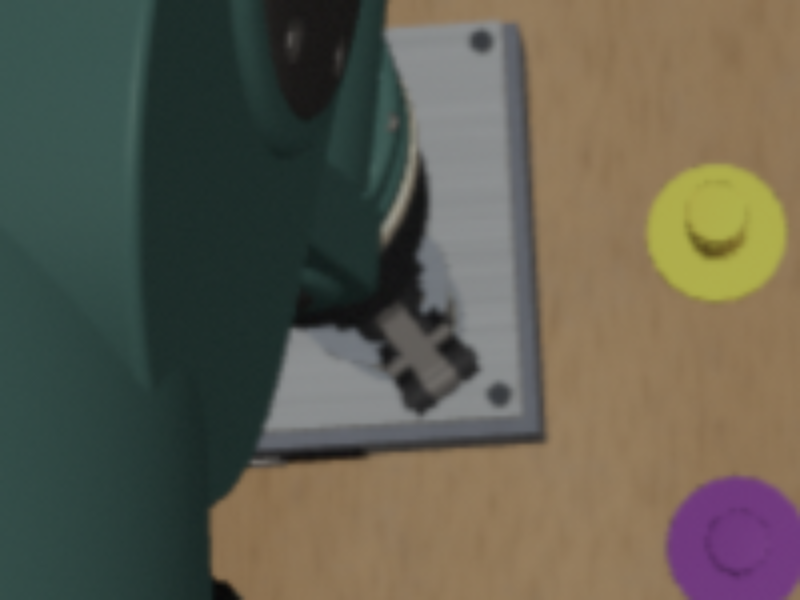

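The foot is over the collar (crop foot 408,250, mouth 410,283), in line with it. I lower it.

```bash
python3 -m pendant '[[0.5,-1.5,15,0,0,0,0],[0,0,15,0,0,0,0],[0,0,15,0,0,0,0],[0,0,0,0,0,0,0]]'
python3 d.py .540 .042 .105
```

```text
time_s: 6.95
ee_pos: [0.5418, 0.0417, 0.1369]
tool_rot: [[0.788, 0.616, 0.005], [0.616, -0.788, -0.001], [0.004, 0.004, -1.0]]
contact_force: [0.1, -0.5, -0.3]
width: 0.0227
6.95 [0.5418 0.0417 0.1369] w 0.022734202580578993 F [ 0.1378 -0.5324 -0.3081] q [-0.073   0.3442 -0.2244  0.9967 -0.0005  0.8338]
tool shift mm [-1.3248 -1.5115 31.8488] turn [ 0.0041 -0.0037  0.    ]
```

```bash
python3 -m pendant '[[-1,-1.5,10,0.004,-0.004,0,0],[0,0,10,0,0,0,0],[0,0,8,0,0,0,0],[0,0,0,0,0,0,0]]'
python3 d.py .540 .042 .103
```

```text
time_s: 7.45
ee_pos: [0.5408, 0.0421, 0.1084]
tool_rot: [[0.788, 0.616, 0.001], [0.616, -0.788, -0.0], [0.001, 0.001, -1.0]]
contact_force: [-0.9, 0.1, -0.4]
width: 0.0224
7.45 [0.5408 0.0421 0.1084] w 0.02241283407046281 F [-0.8953  0.0659 -0.3898] q [-0.0725  0.3675 -0.2724  0.9295 -0.0002  0.8346]
tool shift mm [-0.6957 -0.4148  5.3872] turn [ 0.0011 -0.0009  0.    ]
```

```bash
python3 -m pendant '[[-0.5,0,3,0,0,0,0],[0,0,2,0,0,0,0],[0,0,1,0,0,0,0],[0,0,0,0,0,0,0]]'
python3 d.py .540 .042 .103;python3 - <<'E'
from h import *
b=optics.grab_frame("scene")["image"][120:270,210:410]; cv2.imwrite("pics/g.png",cv2.resize(b,None,fx=4,fy=4,interpolation=cv2.INTER_CUBIC))
E
```

```text
time_s: 7.95
ee_pos: [0.5409, 0.0418, 0.1034]
tool_rot: [[0.788, 0.616, 0.003], [0.616, -0.788, -0.0], [0.002, 0.002, -1.0]]
contact_force: [-0.5, -0.1, -0.5]
width: 0.0228
7.95 [0.5409 0.0418 0.1034] w 0.02281460591299385 F [-0.4594 -0.1185 -0.5069] q [-0.073   0.3706 -0.2826  0.9144 -0.0002  0.8338]
tool shift mm [-0.5534 -0.6845  0.3914] turn [ 0.0023 -0.0023  0.    ]
```

View pics/g.png

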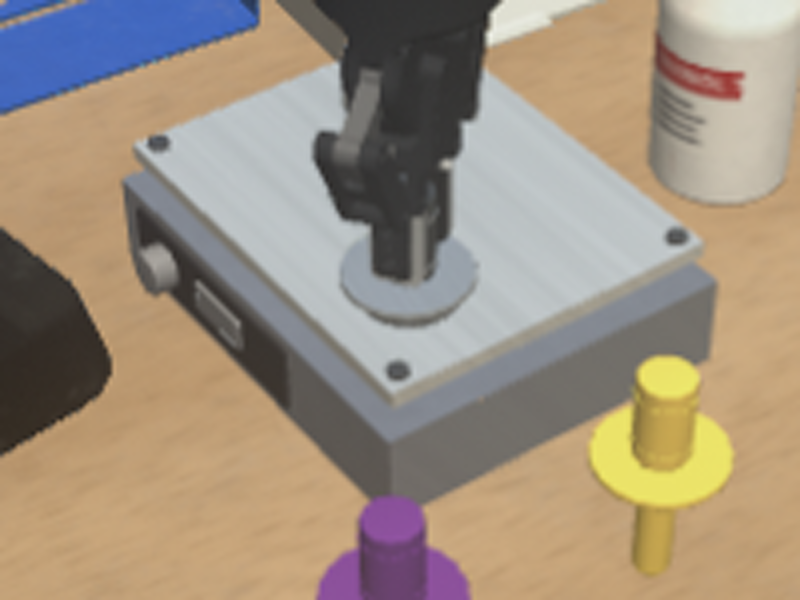

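The flange is just above the collar (crop 408,278). A little further until contact.

```bash
python3 -m pendant '[[-0.5,-0.5,1.5,0.002,-0.002,0,0],[0,0,1,0,0,0,0]]'; python3 -m pendant '[[0,0,1,0,0,0,0]]'
```

```text
time_s: 8.25
ee_pos: [0.541, 0.0419, 0.1031]
tool_rot: [[0.787, 0.616, 0.004], [0.616, -0.788, -0.0], [0.003, 0.002, -1.0]]
contact_force: [-9.1, 1.2, 19.1]
width: 0.0227
time_s: 8.38
ee_pos: [0.541, 0.0419, 0.1031]
tool_rot: [[0.787, 0.616, 0.004], [0.616, -0.787, -0.001], [0.003, 0.003, -1.0]]
contact_force: [-6.0, -0.2, 17.6]
width: 0.0229
```

Seated: 18 N upward at the expected height. I ease off, open and retreat.

```bash
python3 -m pendant '[[0,0,-0.5,0,0,0,0],[0,0,0,0,0,0,50],[0,0,0,0,0,0,100],[0,0,0,0,0,0,100],[0,0,0,0,0,0,100],[0,0,0,0,0,0,100],[0,0,0,0,0,0,100],[0,0,0,0,0,0,100]]'; python3 d.py .541 .042 .2
```

```text
time_s: 9.38
ee_pos: [0.5412, 0.0419, 0.1035]
tool_rot: [[0.787, 0.616, 0.004], [0.616, -0.787, -0.001], [0.003, 0.003, -1.0]]
contact_force: [0.0, 0.4, 0.8]
width: 0.0855
9.375 [0.5412 0.0419 0.1035] w 0.08549218865475798 F [0.0155 0.3913 0.8199] q [-0.0728  0.3703 -0.2829  0.9131 -0.0002  0.8339]
tool shift mm [  0.2506   0.0877 -96.5224] turn [ 0.0032 -0.0032  0.    ]
```

```bash
python3 -m pendant '[[0,0,-10,0,0,0,100],[0,0,-20,0,0,0,100],[0,0,-30,0,0,0,100],[0,0,-40,0,0,0,100],[0,0,-30,0,0,0,100]]'; python3 -m pendant '[[-30,40,0,0,0,0,100],[-30,40,0,0,0,0,100],[-30,40,0,0,0,0,100],[-30,40,0,0,0,0,100],[0,0,0,0,0,0,100],[0,0,0,0,0,0,100]]';python3 - <<'E'
from h import *
a=[optics.grab_frame(n) for n in("scene","top")]
cv2.imwrite("pics/i.png",cv2.resize(a[0]["image"][120:345,210:470],None,fx=3,fy=2.6667,interpolation=cv2.INTER_CUBIC))
cv2.imwrite("pics/i2.png",a[1]["image"])
E
```

```text
time_s: 10.0
ee_pos: [0.5394, 0.042, 0.2384]
tool_rot: [[0.787, 0.616, 0.002], [0.616, -0.787, -0.0], [0.001, 0.002, -1.0]]
contact_force: [0.3, -0.2, -0.1]
width: 0.0858
time_s: 10.75
ee_pos: [0.5449, -0.1634, 0.2457]
tool_rot: [[0.786, 0.618, 0.011], [0.618, -0.786, -0.002], [0.007, 0.008, -1.0]]
contact_force: [-0.1, 0.6, 0.6]
width: 0.0855
```

View pics/i.png

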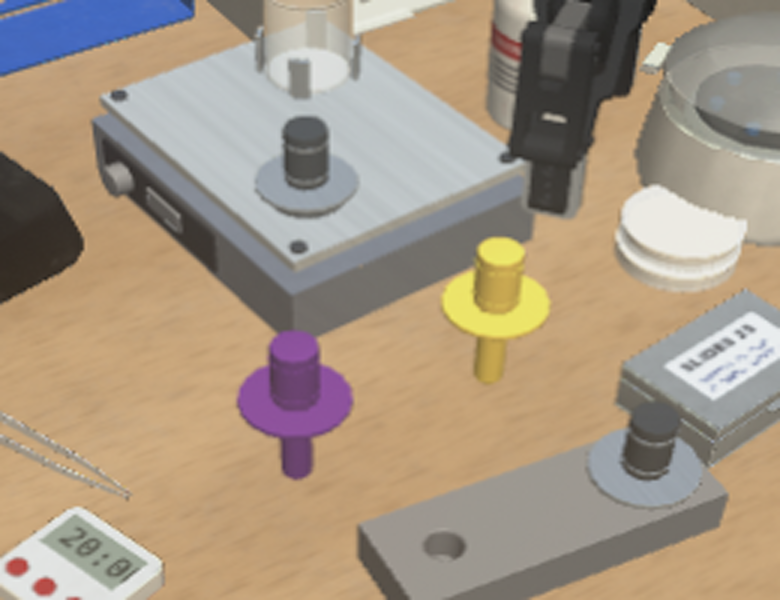

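View pics/i2.png

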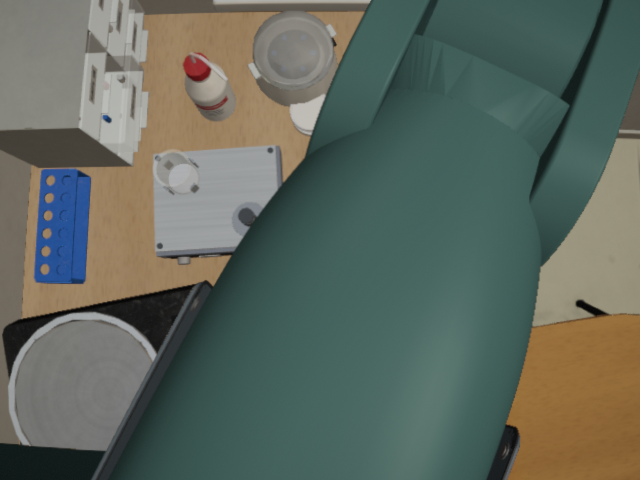

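The pin stands upright in the collar with its flange down (crop 307,182). The short pin and the look-alikes stand as they were. One numeric check, then I hand in.

```bash
python3 - <<'E'
from h import *
S=optics.grab_frame("scene")
p=lambda x,y:(210+x/3,120+y/2.6667)
print(plane(S,p(307,181),.085),plane(S,p(306,130),.125),"short",plane(S,p(653,420),.077))
s=manip.observe();print(s["time_s"],s["contact_force"],abs(s["joint_vel"]).max())
manip.finish_job()
E
```

```text
[0.53944682 0.03989789 0.085     ] [0.53859075 0.03874895 0.125     ] short [ 0.58011114 -0.20260232  0.077     ]
10.9 [-0.14073415 -0.11365584  0.46319215] 0.006499487668047475
the job is handed in; nothing more can be done
```

I put the long pin through the shaker's collar until its flange met the rim. I released it there, backed the arm clear and handed the job in at 10.9 s. No verdict was reported.

- **Seating:** the pin met the collar with about 18 N upward, and the tool height there was within 1 mm of what a fully home flange gives.
- **Position and tilt:** from the last scene picture the flange centre is at (0.539, 0.040), within about 1 mm of the hole measured in the same camera. Its grip top is about 1.4 mm off the flange centre over 40 mm, or roughly 2 degrees, close to measuring error.
- **Short pin:** it still stands in the stand at (0.580, -0.203), about 1 mm from its first measurement. The purple and yellow look-alikes stand as before.
- **Arm:** it was hovering clear of everything, and its force reading was only noise.
- **Disagreements:** the two cameras differed by 2–4 mm in y throughout, well inside the 9.5 mm clearance. The arm hid the top view of the pin at the end, so the last check rests on the scene camera alone.

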